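# Tighten the turntable's brake screw with fingertip strokes

### The job

Tighten the loose yellow wing screw of the turntable's brake: push its wings round clockwise (seen from above) with light fingertip strokes, one after another, until it stops fully home and the brake shoe meets the rim. Do not grip, force or pull up the screw, and leave the platter, the things on it and everything else on the shelf where they are.

Things in the scene. Friction and masses are not known exactly. Their poses are not given: they have to be found in the camera images.
- screw (a joint): Turning of the yellow wing screw of the turntable's rim brake, rad. Grows clockwise seen from above (tightening); 11.0 is fully home, where it stops dead with the wings parallel to the bracket's wall; it starts about 6 to 8 rad short of that. It stays where it is left. Its friction is about 0.04 N m, i.e. 1.5 to 2 N at the wings
- screw_axis (a point): Fixed point on the screw's vertical axis, 42 mm above the shelf. Its x axis points level from the screw to the turntable's centre, 190 mm away; z is up. The screw has a hub 20 mm across and two upright flat wings across from each other, 5 mm thick, each reaching 35 mm from the axis, from 30 to 54 mm above the shelf
- turntable: Fixed turntable with its grey brake bracket; origin under the platter's centre, axes as those of screw_axis. The bracket's foot (top 24 mm above the shelf) reaches from the screw's axis 36 mm towards -x and 48 mm to either side. Its upright wall (top 60 mm above the shelf) has its near face 38 mm from the axis towards +x: no room for a finger there, so stroke the wings on the open side
- wing_tip (a point): Outer end of one of the two wings, 35 mm from the screw's axis, 42 mm above the shelf, turning with the screw; the other wing is across from it. The screw can also be drawn up out of its nut by a pull of about 5 N, which must not happen: it then reads higher
- wings: The yellow winged head itself, turning with the screw; origin on the axis 24 mm above the shelf, the wings along its +x and -x
- shoe_face (a point): Middle of the front face of the black rubber brake shoe (56 mm wide, 16 mm high) between the grey wall and the platter. The screw drives it 1 mm per rad towards the platter's rim; it meets the rim when the screw is home
- platter_mark (a point): Black index mark on top of the chrome platter, 105 mm from its centre, 34 mm above the shelf. The platter (240 mm across, 34 mm high) turns easily about the turntable's centre
- case_lid (a joint): Lid of the small aluminium case (120 x 170 x 50 mm, open top), rad: 0 shut, starts open at 1.6 to 1.85
- headlamp: Silver headlamp unit, about 55 x 66 x 46 mm, in the middle of the platter; origin under its centre
- bowl: White ceramic bowl, 124 mm across, 55 mm high, on the shelf; origin under its centre
- whistle: Green plastic whistle, about 54 x 18 x 22 mm, on the shelf; origin under it
- case: The small aluminium case, 120 x 170 x 50 mm without its lid, fixed; origin under its centre
- carabiner_red: Red anodized carabiner, 90 x 52 mm, 10 mm thick, lying on the platter; origin under its centre
- carabiner_blue: Blue anodized carabiner, 90 x 52 mm, 10 mm thick, lying on the platter; origin under its centre
- carabiner_green: Green anodized carabiner, 90 x 52 mm, 10 mm thick, lying on the platter; origin under its centre
- carabiner_orange: Orange anodized carabiner, 90 x 52 mm, 10 mm thick, lying on the platter; origin under its centre

How it is judged:
At the end, for the whole second after the job is handed in: The wing screw is home (its joint above 10.8 of 11.0 rad, i.e. within 11 degrees of its stop), at rest and not drawn up by more than 4 mm; carabiners, headlamp, bowl and whistle within 15 mm and the platter's mark within 10 mm of where they were; the case's lid still open (value of joint screw above 10.8 rad and velocity of joint screw between -0.1 and 0.1 rad/s and height (world z) of wing_tip below 0.046 m and distance of each of carabiner_red, carabiner_blue, carabiner_green, carabiner_orange, headlamp, bowl, whistle from where it was at the start of the episode below 0.015 m and distance of platter_mark from where it was at the start of the episode below 0.01 m and value of joint case_lid above 1.45 rad); the robot touches nothing.
It fails at once if the wing screw was pulled up out of its nut (by more than 6 mm) (height (world z) of wing_tip above 0.048 m).
It fails at once if a thing standing by was shifted (by more than 15 mm) or lifted (distance of any of carabiner_red, carabiner_blue, carabiner_green, carabiner_orange, headlamp, bowl, whistle from where it was at the start of the episode above 0.015 m).
It fails at once if the platter was turned (its mark moved by more than 10 mm) (distance of platter_mark from where it was at the start of the episode above 0.01 m).
It fails at once if the case's lid was knocked shut (value of joint case_lid below 1.45 rad).
It fails at once if the screw was gripped or forced (more than 35 N on it) (contact force between the fingers and wings above 35 N).
It also fails if it takes over 51 s, if anything falls off the work surface, if the arm or the gripper's body presses on something with over 40 N, if the wrist force passes 120 N, or if a joint passes its speed limit or range.

### The arm

A 6-joint arm with a two-finger parallel gripper is mounted at the origin on the work surface. World frame = base frame: x ahead of the robot, y to its left, z up, the work surface at z = 0. Lengths are in m, angles in rad, forces in N, time in s.
With the tool pointing down it reaches from about 0.4 to 0.825 m from the base axis. Payload 7 kg.
Tool frame: the origin (TCP) lies at the very end of the fingers, on their centre line; the grasp point (between the pads) lies arm.hold_point_z behind it (arm.hold_point_z is the distance from the TCP to the grasp point, in m); z points along the fingers, y is the line along which they close (so a half turn about z gives the same grasp; the last joint's range is limited). The gripper opens to 88 mm and grips with 3 to 60 N. Pads are 19 mm wide; open, the fingers measure 130 mm over their backs; the gripper's body (78 mm by 193 mm) begins 47 mm behind the grasp point.
Start: joints at [-0.929, 0.359, 0.012, 0, -1.224, -0.288], TCP at [0.234, -0.633, 0.195] pointing down, gripper open.
Joint ranges: [-3.07, 3.07], [-1.43, 2.12], [-1.02, 1.25], [-3.03, 1.67], [-3.05, -0], [-3.03, 3.03]. Speed limits (rad/s): [2.39, 2.39, 3.01, 3.14, 3.14, 3.14].

### API

Orientations are given as [roll, pitch, yaw] about the fixed x, y, z axes, in that order (R = Rz(yaw) Ry(pitch) Rx(roll)).
In Python, from station import arm gives the robot as it stands.
- The arm moves only by the shell command python3 nudge.py 'ROWS' [FORCE]. ROWS is a JSON list of rows, 1 to 20 of them, each of 5 numbers: the finger opening in m, then dx, dy, dz in m, then a turn about the tool's z in rad; each row is the pose to reach, as a shift and turn from the pose commanded when the command began, along the tool's axes at that moment; what a row does not reach only later rows make up. A row lasts 1/12 s, in which the tool goes at most 0.0417 m and 0.125 rad, less where a joint would pass 70% of its speed; a pose out of reach is approached as far as the arm can. The fingers move at their own pace and stop on an object; FORCE is the grip in N (left out, the last holds). Time passes only in rows, so rows that do not move let the fingers close. It prints the time, the measured TCP pose, the force, the opening and the grip force at its end.
- arm.get_state(): the state, without advancing time (a new reading comes with each control period).
- arm.grab_frame(name): name is "scene" or "top" or "wrist"; returns the picture (420x560x3 uint8, red, green, blue); there is no depth.
- arm.camera_params(name): a dict with "fx", "fy", "cx", "cy" (pixels), "D" ([k1, k2, p1, p2, k3] as OpenCV has them; the pictures are not rectified), "T" (4x4, takes a point from camera to world coordinates); the wrist camera has in their place "hand_eye" (4x4, takes a point from camera to tool coordinates, whose origin is the TCP and whose axes are the flange's). Camera axes: x right, y down, z forward; pixel columns grow to the right and rows downward; lengths in m; the calibration is good to about 2 mm. A picture is of the moment at which its call begins: read the wrist's pose just before it. camera_params takes no time and is no camera call.
- arm.job_done(): hands the job in; it is judged then, once.
The state is a dict: "t": time; "q": joint angles; "qd": joint speeds; "joint_efforts": joint torques, N m; "eef_pos": TCP position; "ee_rot": TCP orientation; "force": force on the tool from outside, world axes, zero at the start; "moment": the same for the moment, N m; "width": finger opening in m; "gripper_force": force on a finger pad.
Only numpy, scipy, OpenCV 4.12 (cv2) and the standard library are available. Lean on these libraries where they do the work, as an engineer would, in place of code of your own. Each camera call takes 0.05 s, during which the arm holds its last target. There are 200 camera calls.

## Working session

There is one attempt and no reset: what is moved stays moved. The work goes in short steps, Python scripts to look and compute and a shell command to move; the robot and the scene stay as the last step left them, time stands still between calls to the robot, and variables do not carry over. Pictures are saved under pics/ and viewed, at most 10 in all, crops included, and the job is handed in when it is done.

```bash
ls; mkdir -p pics
cat > h.py <<'E'
import cv2,numpy as np
from station import arm
from scipy.spatial.transform import Rotation as R
def grab(n,f=None):
    im=arm.grab_frame(n)
    if f: cv2.imwrite('pics/'+f,cv2.cvtColor(im,cv2.COLOR_RGB2BGR))
    return im
def ray(n,px,z):
    c=arm.camera_params(n)
    K=np.array([[c['fx'],0,c['cx']],[0,c['fy'],c['cy']],[0,0,1]])
    u=cv2.undistortPoints(np.array(px,float).reshape(-1,1,2),K,np.array(c['D'])).reshape(-1,2)
    T=np.array(c['T']); d=np.c_[u,np.ones(len(u))]@T[:3,:3].T; o=T[:3,3]
    return o+d*((z-o[2])/d[:,2])[:,None]
E
python3 - <<'E'
from h import *
print(arm.get_state()); print(arm.hold_point_z)
a=grab('top','top.png');b=grab('scene','scene.png')
E
```

```text
nudge.py
pics
station.py
{'t': 0.0, 'q': array([-9.28910132e-01,  3.59394495e-01,  1.10697248e-02, -3.48890601e-04,
       -1.22408500e+00, -2.88082419e-01]), 'qd': array([-0.00088564,  0.00027003,  0.00141353,  0.00070422, -0.00081035,
        0.00041967]), 'joint_efforts': array([-2.79070860e-03, -5.82718849e+01,  2.93050861e+01,  6.99748546e+00,
        6.72389375e-03, -1.56904480e-04]), 'eef_pos': array([ 0.23364355, -0.6327075 ,  0.19412276]), 'ee_rot': array([ 3.13995251e+00, -1.43984043e-04, -2.78790758e+00]), 'force': array([-0.71659495,  0.37732304,  0.30376314]), 'moment': array([ 0.02783934,  0.01064184, -0.03106455]), 'gripper_force': 0.0, 'width': 0.08773817198509275}
0.0188
```

View pics/top.png

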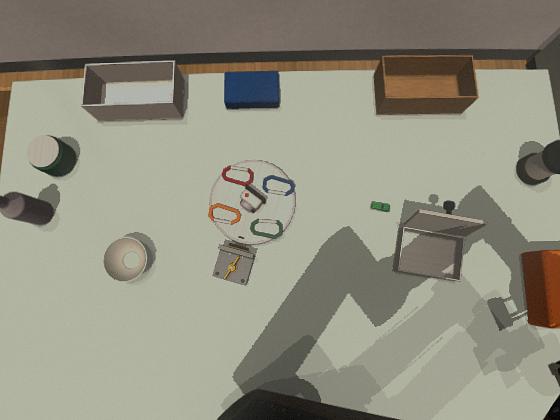

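View pics/scene.png

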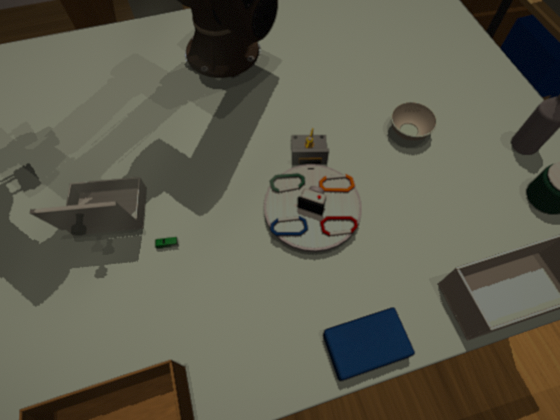

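The top view shows the yellow screw at about (232,267) and the platter centre at about (253,202). The open side faces the robot, with the bowl at (126,260) and the case well off to the right.

```bash
cat >> h.py <<'E'
def yellow(im,roi=None):
    h=cv2.cvtColor(im,cv2.COLOR_RGB2HSV)
    m=cv2.inRange(h,(18,120,90),(35,255,255))
    if roi: 
        k=np.zeros_like(m);x0,y0,x1,y1=roi;k[y0:y1,x0:x1]=255;m&=k
    ys,xs=np.nonzero(m);return np.c_[xs,ys]
E
python3 - <<'E'
from h import *
for n,roi,pc in(('top',(205,240,265,295),(253,202)),('scene',(285,115,340,160),(312,205))):
    im=grab(n);p=yellow(im,roi)
    P=ray(n,p,.054 )[:,:2];c=P.mean(0);w,v=np.linalg.eigh(np.cov((P-c).T));s=(P-c)@v[:,1]
    print(n,len(p),p.min(0),p.max(0),'cen',c,'mid',c+v[:,1]*(s.max()+s.min())/2,'ext',s.min(),s.max(),'ang',np.degrees(np.arctan2(v[1,1],v[0,1])))
    g=im.astype(int)
    print('platter',ray(n,[pc],.034),'px/m', )
    print('T',np.round(arm.camera_params(n)['T'],3)[:3].tolist())
    crop=im[roi[1]-80:roi[3]+20,roi[0]-60:roi[2]+80] if n=='top' else im[95:260,250:380]
    cv2.imwrite(f'pics/c_{n}.png',cv2.cvtColor(cv2.resize(crop,None,fx=4,fy=4 if n=='x' else 3.8),cv2.COLOR_RGB2BGR)[:600,:800])
E
```

```text
top 86 [224 245] [248 278] cen [0.46070914 0.13201406] mid [0.46545712 0.12973281] ext -0.05065899150298807 0.040123819190565346 ang 154.33733521989467
platter [[0.63306457 0.07674939 0.034     ]] px/m
T [[-0.018, -0.984, 0.179, 0.424], [-1.0, 0.02, 0.009, -0.006], [-0.012, -0.179, -0.984, 1.101]]
scene 50 [305 129] [313 147] cen [0.46230938 0.13059891] mid [0.4577422  0.13373646] ext -0.025362762991319513 0.03644489092859342 ang 145.51175261939537
platter [[0.63935089 0.0785354  0.034     ]] px/m
T [[0.301, 0.839, -0.453, 1.054], [0.954, -0.268, 0.138, -0.117], [-0.006, -0.473, -0.881, 0.859]]
```

View pics/c_top.png

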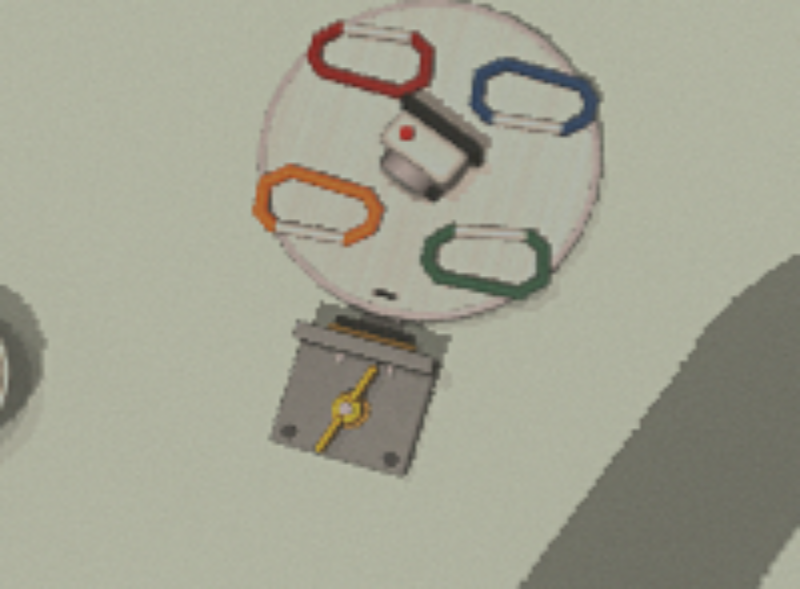

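The crop shows the hub at full-frame (231.8,267.6), the wing tips at (238.5,257.1) and (225,278.4), and the platter centre at (252.5,201.8). The wall is above the screw, so the open side is below, towards the robot.

Run:
```python
from h import *
t=ray('top',[(238.5,257.1),(225,278.4)],.054)[:,:2]; c=ray('top',[(252.5,201.8)],.034)[0,:2]
h=ray('top',[(231.75,267.6)],.056)[0,:2]
print('tips',t,'mid',t.mean(0),'hub',h,'len',np.linalg.norm(t[0]-t[1]),'plat',c)
ax=t.mean(0);d=c-ax;print('dist',np.linalg.norm(d),'axdir deg',np.degrees(np.arctan2(d[1],d[0])))
w=t[0]-t[1];print('wing deg',np.degrees(np.arctan2(w[1],w[0])))
s=arm.get_state();M=R.from_euler('xyz',s['ee_rot']).as_matrix();print(M.round(3))
c=arm.camera_params('wrist');print(np.round(c['hand_eye'],3).tolist())
im=grab('wrist','w0.png')
```

```text
tips [[0.48066373 0.11473473]
 [0.42527773 0.15051623]] mid [0.45297073 0.13262548] hub [0.45321278 0.13242277] len 0.065938790879338 plat [0.63365801 0.0781357 ]
dist 0.18872475049898585 axdir deg -16.781711959228755
wing deg -32.86401945665911
[[-0.938 -0.346 -0.   ]
 [-0.346  0.938  0.001]
 [ 0.     0.001 -1.   ]]
[[-0.001, -0.965, -0.262, 0.071], [1.0, -0.001, 0.0, 0.0], [-0.0, -0.262, 0.965, -0.191], [0.0, 0.0, 0.0, 1.0]]
```

```bash
python3 nudge.py '[[0.088,0,0,-0.04,0],[0.088,-0.03,0.02,-0.056,0],[0.088,-0.06,0.05,-0.056,0],[0.088,-0.09,0.07,-0.056,0],[0.088,-0.12,0.094,-0.056,0],[0.088,-0.15,0.118,-0.056,0],[0.088,-0.18,0.142,-0.056,0],[0.088,-0.21,0.165,-0.056,0],[0.088,-0.24,0.189,-0.056,0],[0.088,-0.27,0.212,-0.056,0],[0.088,-0.30,0.236,-0.056,0],[0.088,-0.33,0.26,-0.056,0],[0.088,-0.36,0.283,-0.056,0],[0.088,-0.38,0.30,-0.056,0],[0.088,-0.399,0.314,-0.056,0],[0.088,-0.399,0.314,-0.056,0]]'
```

```text
t: 1.58
eef_pos: [0.5012, -0.1974, 0.2509]
ee_rot: [3.141, 0.001, -2.785]
force: [-0.5, 0.2, 0.1]
width: 0.0879
gripper_force: 0.0
```

View pics/w0.png

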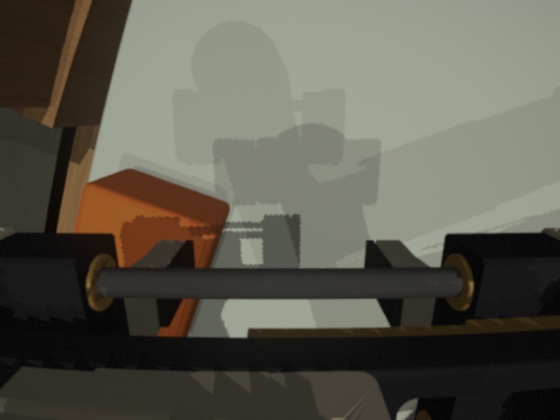

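The wrist view shows the two fingers as blocks at columns of about 160 and 400, under the gripper's rod. Nothing else matters in it. Next I move above the screw.

```bash
python3 nudge.py '[[0.088,-0.006,0.03,0.01,0.06],[0.088,-0.013,0.065,0.02,0.13],[0.088,-0.02,0.10,0.03,0.2],[0.088,-0.027,0.135,0.04,0.27],[0.088,-0.034,0.17,0.05,0.34],[0.088,-0.041,0.205,0.06,0.41],[0.088,-0.048,0.24,0.07,0.48],[0.088,-0.055,0.275,0.08,0.55],[0.088,-0.062,0.31,0.09,0.6],[0.088,-0.069,0.34,0.1,0.64],[0.088,-0.0739,0.3656,0.12,0.649],[0.088,-0.0739,0.3656,0.12,0.649],[0.088,-0.0739,0.3656,0.12,0.649]]'
python3 - <<'E'
from h import *
s=arm.get_state();print(s['eef_pos'],s['ee_rot'])
grab('wrist','w1.png');grab('scene','s1.png')
E
```

```text
t: 2.67
eef_pos: [0.4412, 0.1686, 0.1302]
ee_rot: [-3.14, -0.001, 2.849]
force: [0.0, -1.5, 0.2]
width: 0.0875
gripper_force: 0.0
[0.4411823  0.16857929 0.13017068] [-3.13958706e+00 -1.16647697e-03  2.84891191e+00]
```

View pics/w1.png

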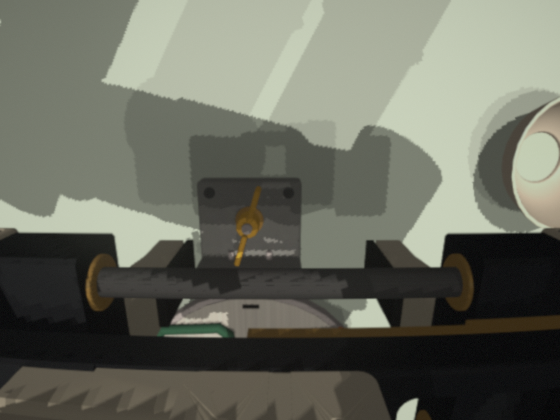

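The wrist view shows the screw hub at (249,222), the wing tips at (259,187) and (238,265), and the bracket foot's edges at columns 197 to 302. I use these to check the position.

```bash
cat >> h.py <<'E'
def wray(px,z,s=None):
    s=s or arm.get_state(); c=arm.camera_params('wrist')
    K=np.array([[c['fx'],0,c['cx']],[0,c['fy'],c['cy']],[0,0,1]])
    u=cv2.undistortPoints(np.array(px,float).reshape(-1,1,2),K,np.array(c['D'])).reshape(-1,2)
    T=np.eye(4);T[:3,:3]=R.from_euler('xyz',s['ee_rot']).as_matrix();T[:3,3]=s['eef_pos'];T=T@np.array(c['hand_eye'])
    d=np.c_[u,np.ones(len(u))]@T[:3,:3].T; o=T[:3,3]
    return o+d*((z-o[2])/d[:,2])[:,None]
A=np.array([.453,.1325]);EX=np.array([.957,-.289]);EY=np.array([.289,.957])
def loc(P): return (np.c_[(P[:,:2]-A)@EX,(P[:,:2]-A)@EY]*1000).round(1)
E
python3 - <<'E'
from h import *
t=wray([(259,187),(238,265),(249,222)],.054)
print(t,loc(t),'mid',t[:2].mean(0)); print('foot edges',loc(wray([(197,182),(302,182),(209,192),(289,192)],.024)))
s=arm.get_state();print('tcp',loc(s['eef_pos'][None]))
# tool columns of fingers: project finger tips to see
c=arm.camera_params('wrist');H=np.linalg.inv(np.array(c['hand_eye']))
K=np.array([[c['fx'],0,c['cx']],[0,c['fy'],c['cy']],[0,0,1]])
P=np.array([[x,y,z] for z in(0,-.0376) for y in(-.065,-.044,.044,.065) for x in(.0095,)])
Q=P@H[:3,:3].T+H[:3,3];print(cv2.projectPoints(Q,np.zeros(3),np.zeros(3),K,np.array(c['D']))[0].reshape(-1,2).round())
E
```

```text
[[0.42369016 0.1557013  0.054     ]
 [0.48489898 0.1165198  0.054     ]
 [0.44998076 0.13834268 0.054     ]] [[-34.8  13.7]
 [ 35.1  -6.1]
 [ -4.6   4.7]] mid [0.45429457 0.13611055 0.054     ]
foot edges [[-33.3 -44.8]
 [-33.   51.1]
 [-23.9 -34.3]
 [-23.7  39.3]]
tcp [[-20.6  30.7]]
[[173. 221.]
 [207. 221.]
 [353. 221.]
 [387. 221.]
 [150. 244.]
 [191. 244.]
 [369. 244.]
 [410. 244.]]
```

Run:
```python
import cv2,numpy as np
a=cv2.imread('pics/w1.png')[180:345,100:300]
a=(255*(a/255.)**.5).astype('uint8')
cv2.imwrite('pics/w1c.png',cv2.resize(a,None,fx=3.6,fy=3.6,interpolation=cv2.INTER_CUBIC))
```

```text
(no output)
```

View pics/w1c.png

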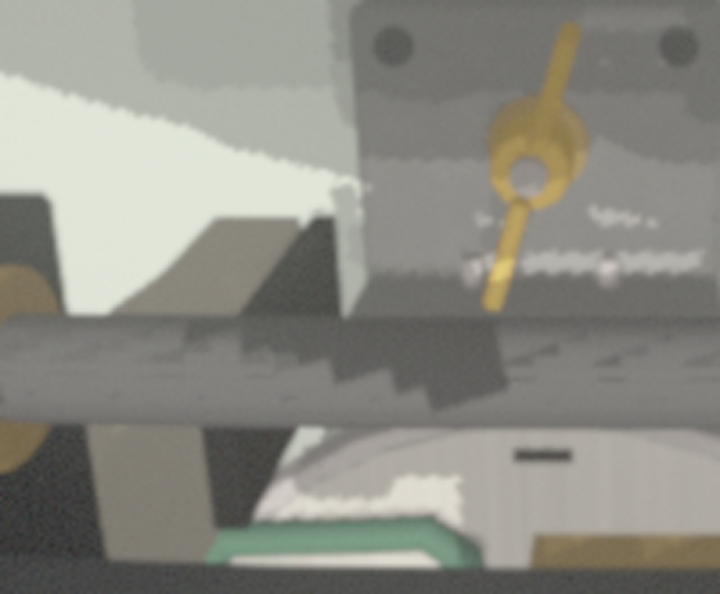

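Run:
```python
from h import *
a=cv2.imread('pics/s1.png')
s=arm.get_state();c=arm.camera_params('scene');T=np.linalg.inv(np.array(c['T']))
K=np.array([[c['fx'],0,c['cx']],[0,c['fy'],c['cy']],[0,0,1]])
M=R.from_euler('xyz',s['ee_rot']).as_matrix()
x0,y0=230,20
b=cv2.resize((255*(a[y0:y0+150,x0:x0+190]/255.)**.6).astype('uint8'),None,fx=4,fy=4,interpolation=cv2.INTER_CUBIC)
for z,col in((0,(0,0,255)),(-.034,(255,0,0))):
  for y in(-.0545,-.044,-.065,.044,.065):
    P=M@np.array([0,y,z])+s['eef_pos'];Q=(T[:3,:3]@P+T[:3,3])[None]
    u=cv2.projectPoints(Q,np.zeros(3),np.zeros(3),K,np.array(c['D']))[0].ravel()
    cv2.circle(b,tuple(int(v) for v in ((u-(x0,y0)+.5)*4)),3,col,-1)
cv2.imwrite('pics/s1c.png',b)
```

```text
(no output)
```

View pics/s1c.png

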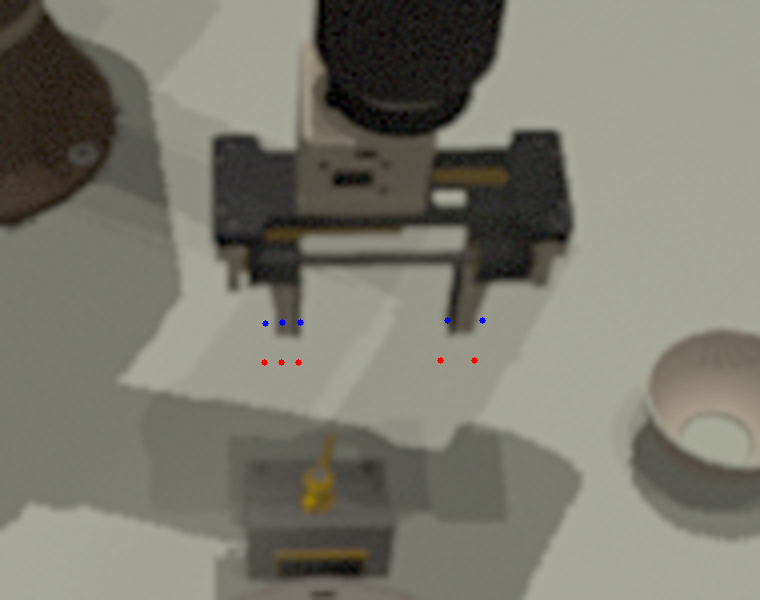

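Both views show the visible fingertips ending about 25 mm above the stated TCP. I'll descend cautiously behind the wing at the stated TCP, then check the force and the pictures.

```bash
python3 nudge.py '[[0.088,-0.001,0.002,0.012,0],[0.088,-0.001,0.004,0.024,0],[0.088,-0.001,0.004,0.036,0],[0.088,-0.001,0.004,0.048,0],[0.088,-0.001,0.004,0.06,0],[0.088,-0.001,0.004,0.072,0],[0.088,-0.001,0.004,0.084,0],[0.088,-0.001,0.004,0.09,0],[0.088,-0.001,0.004,0.096,0],[0.088,-0.001,0.004,0.096,0],[0.088,-0.001,0.004,0.096,0]]'
python3 - <<'E'
from h import *
s=arm.get_state();print(loc(s['eef_pos'][None]),s['force'])
w=grab('wrist','w2.png');a=grab('scene','s2.png')[20:170,230:420]
w=w[0:345,100:400]
w=cv2.resize(w,None,fx=1.15,fy=1.15);a=cv2.resize(a,None,fx=2.3,fy=2.3,interpolation=cv2.INTER_CUBIC)
o=np.zeros((400,790,3),'uint8');o[:w.shape[0],:w.shape[1]]=w;o[:a.shape[0],350:350+a.shape[1]]=a
o=(255*(o/255.)**.6).astype('uint8');cv2.imwrite('pics/m2.png',o[:,:,::-1])
E
```

```text
t: 3.68
eef_pos: [0.4444, 0.1715, 0.0354]
ee_rot: [3.141, 0.0, 2.846]
force: [0.0, -0.5, 0.4]
width: 0.0874
gripper_force: 0.0
[[-19.4  34.8]] [ 0.04616211 -0.48121704  0.4134655 ]
```

View pics/m2.png

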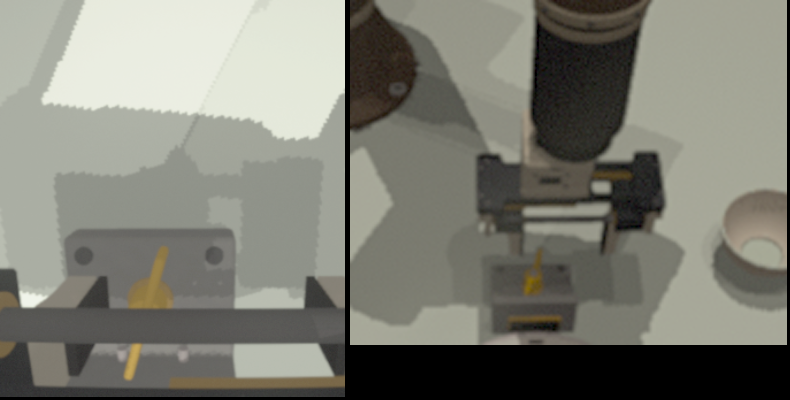

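The finger is left of the open wing, which points at about (163,250) in the left panel, and there is no contact. I make a gentle half stroke to see whether the stated TCP reaches it.

```bash
python3 nudge.py '[[0.088,0.003,0.004,0,0],[0.088,0.005,0.008,0,0],[0.088,0.0065,0.0115,0,0],[0.088,0.0075,0.015,0,0],[0.088,0.008,0.019,0,0],[0.088,0.008,0.0225,0,0],[0.088,0.007,0.026,0,0],[0.088,0.006,0.0295,0,0],[0.088,0.006,0.0295,0,0]]'
cat >> h.py <<'E'
def wing(z=.054):
    s=arm.get_state();im=arm.grab_frame('wrist');p=yellow(im,(170,100,320,268))
    P=loc(wray(p,z,s)); return im,p,P
def report():
    s=arm.get_state();print('tcp',loc(s['eef_pos'][None]),'z',s['eef_pos'][2].round(4),'F',s['force'].round(1),'t',round(s['t'],2))
    p=yellow(arm.grab_frame('top'),(205,250,265,295)); print('top n',len(p))
    im,p,P=wing(); print('wrist n',len(p))
    if len(P)>20:
        # wing direction: farthest yellow point from axis on the open side
        V=P-[1.,2.5]; r=np.hypot(*V.T); k=r>np.percentile(r,88); m=V[k].mean(0); print('tip local',m,'ang',np.degrees(np.arctan2(m[1],m[0])),'px',p[k].mean(0))
    return im
E
python3 - <<'E'
from h import *
im=report()
E
```

```text
t: 4.53
eef_pos: [0.4475, 0.2024, 0.0351]
ee_rot: [3.141, 0.0, 2.847]
force: [0.5, 0.1, -0.2]
width: 0.0876
gripper_force: 0.0
tcp [[-25.4  65.3]] z 0.0351 F [ 0.5  0.1 -0.2] t 4.53
top n 18
wrist n 205
tip local [-39.22   15.148] ang 158.88186791726943 px [193.6  226.68]
```

Run:
```python
from h import *
def tip(im,s,roi):
    p=yellow(im,roi);P=loc(wray(p,.054,s));V=P-[1,2.5]
    for lo in (100,): 
        i=np.argsort(p[:,1])[:6];print(len(p),'top px',p[i].mean(0),'local',V[i].mean(0),np.degrees(np.arctan2(*V[i].mean(0)[::-1])),'ext',p.min(0),p.max(0))
tip(cv2.imread('pics/w2.png')[:,:,::-1],dict(eef_pos=np.array([.4444,.1715,.0354]),ee_rot=np.array([3.141,0,2.846])),(170,150,320,265))
tip(grab('wrist','w3.png'),arm.get_state(),(150,150,320,265))
```

```text
801 top px [241.5        215.16666667] local [-39.5         11.63333333] 163.58952014035088 ext [212 215] [249 264]
184 top px [192.83333333 225.33333333] local [-40.2         14.31666667] 160.39735572245067 ext [182 225] [203 264]
```

Run:
```python
from h import *
w=cv2.imread('pics/w3.png')[190:340,110:260];a=cv2.cvtColor(grab('scene'),cv2.COLOR_RGB2BGR)[70:170,280:380]
o=np.hstack([cv2.resize(w,(400,400),interpolation=cv2.INTER_CUBIC),cv2.resize(a,(400,400),interpolation=cv2.INTER_CUBIC)])
cv2.imwrite('pics/m3.png',(255*(o/255.)**.5).astype('uint8'))
```

```text
(no output)
```

View pics/m3.png

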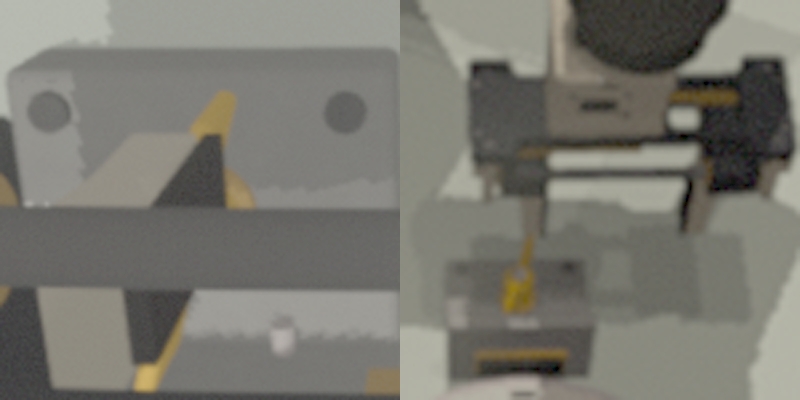

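The finger is seen passing above the wing: it covers the wing in the left panel at (205,135) with no contact, and its end is above the wing in the right panel. The real fingertips are about 30 mm short of the stated TCP. I go back behind the wing and descend further in small steps, watching the force.

```bash
python3 nudge.py '[[0.088,0,-0.004,-0.006,0],[0.088,-0.002,-0.01,-0.006,0],[0.088,-0.004,-0.016,-0.006,0],[0.088,-0.006,-0.022,-0.006,0],[0.088,-0.006,-0.0295,-0.003,0],[0.088,-0.006,-0.0295,0.003,0],[0.088,-0.006,-0.0295,0.008,0],[0.088,-0.006,-0.0295,0.012,0],[0.088,-0.006,-0.0295,0.016,0],[0.088,-0.006,-0.0295,0.019,0],[0.088,-0.006,-0.0295,0.022,0],[0.088,-0.006,-0.0295,0.022,0]]'
```

```text
t: 5.73
eef_pos: [0.4438, 0.1716, 0.0123]
ee_rot: [-3.141, -0.001, 2.847]
force: [-0.9, -1.2, 0.4]
width: 0.0876
gripper_force: 0.0
```

```bash
python3 nudge.py '[[0.088,0,0,0.002,0],[0.088,0,0,0.004,0],[0.088,0,0,0.004,0]]'
python3 - <<'E'
from h import *
s=arm.get_state();print(loc(s['eef_pos'][None]))
im=grab('wrist');p=yellow(im,(170,150,320,265));print(p.min(0),p.max(0))
# fingertip in scene view: project tip candidates, report dark/bright profile down left-finger column
E
```

```text
t: 5.98
eef_pos: [0.444, 0.1717, 0.0088]
ee_rot: [-3.141, -0.0, 2.846]
force: [-0.8, -0.2, -0.0]
width: 0.0878
gripper_force: 0.0
[[-19.9  34.9]]
[218 230] [240 264]
```

```bash
python3 nudge.py '[[0.088,0.003,0.004,0,0],[0.088,0.005,0.008,0,0],[0.088,0.0065,0.0115,0,0],[0.088,0.0075,0.015,0,0],[0.088,0.008,0.019,0,0],[0.088,0.008,0.0225,0,0],[0.088,0.007,0.026,0,0],[0.088,0.006,0.0295,0,0],[0.088,0.006,0.0295,0,0]]'
python3 - <<'E'
from h import *
im=grab('wrist','w4.png');s=arm.get_state()
p=yellow(im,(150,150,340,268));print(len(p),p.min(0),p.max(0))
P=loc(wray(p,.054,s))-[1,2.5]
i=np.argsort(p[:,1])[:6];print(p[i].mean(0),P[i].mean(0))
q=yellow(grab('top'),(205,250,265,295)); L=loc(ray('top',q,.054)); print(len(q), L[:,0].min(),L[:,0].max(),L[:,1].min(),L[:,1].max())
q=yellow(grab('scene'),(285,115,340,160)); L=loc(ray('scene',q,.054)); d=L[np.argsort(L[:,0])[:4]];print(len(q),'scene open tip',d.mean(0),'ext',L.min(0),L.max(0))
E
```

```text
t: 6.78
eef_pos: [0.4474, 0.2022, 0.009]
ee_rot: [3.142, 0.0, 2.847]
force: [-1.5, -0.3, 0.8]
width: 0.0878
gripper_force: 0.4
82 [201 258] [215 266]
[212.         258.83333333] [-31.8  30.1]
14 13.8 55.8 -25.4 -13.0Traceback (most recent call last):
  File "<stdin>", line 7, in <module>
  File "h.py", line 11, in ray
    u=cv2.undistortPoints(np.array(px,float).reshape(-1,1,2),K,np.array(c['D'])).reshape(-1,2)
      ~~~~~~~~~~~~~~~~~~~^^^^^^^^^^^^^^^^^^^^^^^^^^^^^^^^^^^^^^^^^^^^^^^^^^^^^^^
cv2.error: OpenCV(4.12.0) /io/opencv/modules/calib3d/src/undistort.dispatch.cpp:347: error: (-215:Assertion failed) CV_IS_MAT(_src) && CV_IS_MAT(_dst) && (_src->rows == 1 || _src->cols == 1) && (_dst->rows == 1 || _dst->cols == 1) && _src->cols + _src->rows - 1 == _dst->rows + _dst->cols - 1 && (CV_MAT_TYPE(_src->type) == CV_32FC2 || CV_MAT_TYPE(_src->type) == CV_64FC2) && (CV_MAT_TYPE(_dst->type) == CV_32FC2 || CV_MAT_TYPE(_dst->type) == CV_64FC2) in function 'cvUndistortPointsInternal'
```

The wing moved, now at about 137° local. I finish the stroke, back off, then lift.

```bash
python3 nudge.py '[[0.088,-0.0012,0.0032,0,0],[0.088,-0.003,0.0065,0,0],[0.088,-0.0055,0.0095,0,0],[0.088,-0.008,0.012,0,0],[0.088,-0.0112,0.0142,0,0],[0.088,-0.014,0.016,0,0],[0.088,-0.0178,0.0173,0,0],[0.088,-0.021,0.018,0,0],[0.088,-0.0245,0.0185,0,0],[0.088,-0.027,0.0185,0,0],[0.088,-0.027,0.0185,0,0],[0.088,-0.021,0.0185,0,0],[0.088,-0.019,0.0185,0,0],[0.088,-0.019,0.0185,-0.012,0],[0.088,-0.019,0.0185,-0.026,0],[0.088,-0.019,0.0185,-0.034,0],[0.088,-0.019,0.0185,-0.034,0]]'
cat > ang.py <<'E'
from h import *
# wing angle from yellow pixels (principal axis about hub), wrist view, rows above the gripper rod
s=arm.get_state();im=grab('wrist');print('tcp',loc(s['eef_pos'][None]),s['eef_pos'][2].round(4),'t',round(s['t'],2),s['force'].round(1))
p=yellow(im,(120,100,440,268))
P=loc(wray(p,.054,s)) if len(p) else np.zeros((0,2)); P=P-[1,2.5]
for th in range(0,360,15):
    k=np.abs((np.degrees(np.arctan2(P[:,1],P[:,0]))-th+180)%360-180)<7.5
    if k.sum(): print(th,k.sum(),np.hypot(*P[k].T).max().round(0),end=' | ')
print()
for n,roi in(('top',(205,252,265,295)),('scene',(285,115,340,160))):
    q=yellow(grab(n),roi)
    if len(q)>3:
        L=loc(ray(n,q,.054)); c=L.mean(0);w,v=np.linalg.eigh(np.cov((L-c).T));print(n,len(q),'c',c.round(1),'sd',np.sqrt(w).round(1),'ang',np.degrees(np.arctan2(v[1,1],v[0,1])).round(0)%180)
E
python3 ang.py
```

```text
t: 8.35
eef_pos: [0.4715, 0.215, 0.045]
ee_rot: [3.138, 0.002, 2.847]
force: [0.2, 1.4, 0.4]
width: 0.0875
gripper_force: 0.0
tcp [[-6.1 84.3]] 0.045 t 8.35 [0.2 1.4 0.4]
75 19 35.0 | 120 69 23.0 | 135 170 25.0 | 150 161 23.0 | 165 89 20.0 | 180 95 18.0 | 195 158 25.0 | 210 183 26.0 | 225 102 20.0 | 240 54 16.0 | 255 8 7.0 | 270 7 6.0 | 285 3 5.0 | 300 3 4.0 | 315 3 4.0 | 330 2 4.0 | 
top 23 c [-5.7 -9.6] sd [ 2.9 11.8] ang 44.0
```

```bash
python3 nudge.py '[[0.088,-0.004,-0.012,0,0],[0.088,-0.009,-0.03,0,0],[0.088,-0.014,-0.048,0,0],[0.088,-0.017,-0.06,0,0],[0.088,-0.017,-0.06,0,0],[0.088,-0.017,-0.06,0,0]]'; python3 ang.py
python3 - <<'E'
from h import *
w=cv2.cvtColor(grab('wrist'),cv2.COLOR_RGB2BGR)[100:345,130:430];a=cv2.cvtColor(grab('top'),cv2.COLOR_RGB2BGR)[215:305,195:285]
o=np.hstack([cv2.resize(w,(490,400),interpolation=cv2.INTER_CUBIC),cv2.resize(a,(300,300),interpolation=cv2.INTER_CUBIC).repeat(1,0) if 0 else cv2.copyMakeBorder(cv2.resize(a,(300,300),interpolation=cv2.INTER_CUBIC),0,100,0,0,cv2.BORDER_CONSTANT)])
cv2.imwrite('pics/m5.png',(255*(o/255.)**.6).astype('uint8'))
E
```

```text
t: 9.0
eef_pos: [0.4692, 0.1506, 0.0428]
ee_rot: [-3.141, -0.0, 2.845]
force: [1.4, 0.0, -0.4]
width: 0.0872
gripper_force: 0.0
tcp [[10.3 22.1]] 0.0428 t 9.0 [ 1.4  0.  -0.4]
0 12 6.0 | 15 12 7.0 | 30 14 7.0 | 45 61 33.0 | 60 399 35.0 | 75 244 30.0 | 90 83 18.0 | 105 51 13.0 | 120 69 16.0 | 135 107 18.0 | 150 120 20.0 | 165 131 19.0 | 180 114 19.0 | 195 84 16.0 | 210 185 29.0 | 225 448 34.0 | 240 219 35.0 | 255 22 9.0 | 270 19 8.0 | 285 15 7.0 | 300 13 7.0 | 315 12 7.0 | 330 11 6.0 | 345 11 6.0 |
```

Wings measured at about 57°/235° local, so stroke 1 did what I planned. Stroke 2 starts from behind the other wing.

```bash
python3 nudge.py '[[0.088,0,0,0.008,0],[0.088,0,0,0.016,0],[0.088,0,0,0.024,0],[0.088,0,0,0.03,0],[0.088,0,0,0.034,0],[0.088,0,0,0.034,0]]' && python3 nudge.py '[[0.088,0.0046,0.0036,0,0],[0.088,0.0096,0.0046,0,0],[0.088,0.0145,0.005,0,0],[0.088,0.0192,0.0063,0,0],[0.088,0.0236,0.0084,0,0],[0.088,0.0276,0.0112,0,0],[0.088,0.031,0.0146,0,0],[0.088,0.0338,0.0186,0,0],[0.088,0.0359,0.023,0,0],[0.088,0.0372,0.0277,0,0],[0.088,0.0376,0.0326,0,0],[0.088,0.0372,0.0375,0,0],[0.088,0.0359,0.0422,0,0],[0.088,0.0338,0.0466,0,0],[0.088,0.0338,0.0466,0,0]]'; python3 ang.py
```

```text
t: 9.75
eef_pos: [0.4686, 0.151, 0.0077]
ee_rot: [-3.14, -0.001, 2.846]
force: [-0.3, 0.0, 0.3]
width: 0.0875
gripper_force: 0.0
t: 11.0
eef_pos: [0.4514, 0.207, 0.009]
ee_rot: [3.141, 0.0, 2.847]
force: [-0.8, -0.2, -0.9]
width: 0.0876
gripper_force: 0.3
tcp [[-23.   70.8]] 0.009 t 11.0 [-0.8 -0.2 -0.9]
120 8 44.0 | 135 14 44.0 | 
top 10 c [ 13.8 -22.4] sd [1.5 4.6] ang 118.0
```

```bash
python3 nudge.py '[[0.088,-0.0028,0.004,0,0],[0.088,-0.0062,0.0074,0,0],[0.088,-0.0102,0.0102,0,0],[0.088,-0.0146,0.0123,0,0],[0.088,-0.0193,0.0136,0,0],[0.088,-0.0242,0.014,0,0],[0.088,-0.0257,0.014,0,0],[0.088,-0.0257,0.014,0,0],[0.088,-0.021,0.014,0,0],[0.088,-0.018,0.014,0,0],[0.088,-0.018,0.014,-0.012,0],[0.088,-0.018,0.014,-0.024,0],[0.088,-0.018,0.014,-0.035,0],[0.088,-0.018,0.014,-0.035,0]]' && python3 nudge.py '[[0.088,-0.004,-0.012,0,0],[0.088,-0.009,-0.03,0,0],[0.088,-0.014,-0.048,0,0],[0.088,-0.017,-0.06,0,0],[0.088,-0.017,-0.06,0,0],[0.088,-0.017,-0.06,0,0]]'; python3 ang.py
```

```text
t: 12.32
eef_pos: [0.4728, 0.2153, 0.0463]
ee_rot: [3.138, 0.002, 2.848]
force: [-0.4, 1.0, 0.3]
width: 0.0876
gripper_force: 0.0
t: 12.82
eef_pos: [0.4705, 0.151, 0.0439]
ee_rot: [-3.141, -0.0, 2.845]
force: [-0.3, -0.4, -0.5]
width: 0.0876
gripper_force: 0.0
tcp [[11.4 22.7]] 0.0439 t 12.82 [-0.3 -0.4 -0.5]
0 12 7.0 | 15 12 7.0 | 30 15 7.0 | 45 90 33.0 | 60 384 34.0 | 75 219 29.0 | 90 77 18.0 | 105 51 13.0 | 120 72 16.0 | 135 105 18.0 | 150 114 19.0 | 165 130 19.0 | 180 109 19.0 | 195 86 16.0 | 210 191 30.0 | 225 455 35.0 | 240 187 35.0 | 255 23 9.0 | 270 18 8.0 | 285 14 7.0 | 300 14 7.0 | 315 13 7.0 | 330 10 7.0 | 345 10 6.0 |
```

```bash
python3 nudge.py '[[0.088,0,0,0.008,0],[0.088,0,0,0.016,0],[0.088,0,0,0.024,0],[0.088,0,0,0.03,0],[0.088,0,0,0.035,0],[0.088,0,0,0.035,0]]' && python3 nudge.py '[[0.088,0.0056,0.0036,0,0],[0.088,0.0106,0.0046,0,0],[0.088,0.0155,0.005,0,0],[0.088,0.0202,0.0063,0,0],[0.088,0.0246,0.0084,0,0],[0.088,0.0286,0.0112,0,0],[0.088,0.032,0.0146,0,0],[0.088,0.0348,0.0186,0,0],[0.088,0.0369,0.023,0,0],[0.088,0.0382,0.0277,0,0],[0.088,0.0386,0.0326,0,0],[0.088,0.0382,0.0375,0,0],[0.088,0.0369,0.0422,0,0],[0.088,0.0348,0.0466,0,0],[0.088,0.0348,0.0466,0,0]]'; python3 ang.py
```

```text
t: 13.47
eef_pos: [0.4698, 0.1512, 0.0076]
ee_rot: [-3.14, -0.001, 2.846]
force: [-0.8, -1.3, -0.1]
width: 0.0877
gripper_force: 0.0
t: 14.72
eef_pos: [0.4518, 0.2075, 0.009]
ee_rot: [3.141, 0.0, 2.847]
force: [-0.3, 0.9, 0.6]
width: 0.0877
gripper_force: 0.3
tcp [[-22.8  71.5]] 0.009 t 14.72 [-0.3  0.9  0.6]
120 12 44.0 | 135 12 43.0 | 
top 8 c [ 12.4 -21.4] sd [1.4 4.4] ang 108.0
```

Now the final approach, slow, with force checks.

```bash
python3 nudge.py '[[0.088,-0.002,0.003,0,0],[0.088,-0.004,0.005,0,0],[0.088,-0.006,0.0065,0,0],[0.088,-0.007,0.0075,0,0],[0.088,-0.008,0.008,0,0],[0.088,-0.008,0.008,0,0]]'; python3 nudge.py '[[0.088,-0.0005,0,0,0],[0.088,-0.001,0,0,0],[0.088,-0.001,0,0,0]]';python3 nudge.py '[[0.088,-0.0005,0,0,0],[0.088,-0.001,0,0,0],[0.088,-0.001,0,0,0]]'
```

```text
t: 15.37
eef_pos: [0.4611, 0.2118, 0.009]
ee_rot: [3.142, 0.0, 2.846]
force: [-1.7, -0.7, 0.3]
width: 0.088
gripper_force: 0.4
t: 15.62
eef_pos: [0.462, 0.2116, 0.0091]
ee_rot: [3.141, 0.0, 2.846]
force: [-1.9, -0.2, -1.3]
width: 0.0877
gripper_force: 0.6
t: 15.87
eef_pos: [0.463, 0.2114, 0.0091]
ee_rot: [3.141, 0.0, 2.846]
force: [-1.6, 0.6, -0.0]
width: 0.0877
gripper_force: 0.7
```

```bash
for i in 1 ; do python3 nudge.py '[[0.088,-0.0005,0,0,0],[0.088,-0.001,0,0,0],[0.088,-0.001,0,0,0]]'; done; python3 nudge.py '[[0.088,-0.0005,0,0,0],[0.088,-0.001,0,0,0],[0.088,-0.001,0,0,0]]';python3 nudge.py '[[0.088,-0.0005,0,0,0],[0.088,-0.001,0,0,0],[0.088,-0.001,0,0,0]]'
```

```text
t: 16.12
eef_pos: [0.464, 0.2111, 0.0091]
ee_rot: [3.141, 0.0, 2.846]
force: [-2.0, 2.1, -0.2]
width: 0.0877
gripper_force: 0.8
t: 16.37
eef_pos: [0.4644, 0.211, 0.0091]
ee_rot: [3.141, -0.001, 2.846]
force: [-5.5, 5.1, 2.3]
width: 0.0876
gripper_force: 3.3
t: 16.62
eef_pos: [0.4647, 0.2109, 0.0091]
ee_rot: [3.141, -0.001, 2.845]
force: [-8.9, 7.8, 3.7]
width: 0.0875
gripper_force: 5.6
```

It has met the stop at about 12 N. I back off, lift and check.

```bash
python3 nudge.py '[[0.088,0.004,-0.001,0,0],[0.088,0.009,-0.002,0,0],[0.088,0.009,-0.002,0,0],[0.088,0.009,-0.002,-0.012,0],[0.088,0.009,-0.002,-0.024,0],[0.088,0.009,-0.002,-0.036,0],[0.088,0.009,-0.01,-0.06,0],[0.088,0.005,-0.03,-0.08,0],[0.088,0.0,-0.045,-0.1,0],[0.088,0.0,-0.045,-0.12,0],[0.088,0.0,-0.045,-0.12,0],[0.088,0.0,-0.045,-0.12,0]]'; python3 ang.py
python3 - <<'E'
from h import *
s=arm.get_state();im=grab('wrist');p=yellow(im,(120,60,440,268)).astype(np.float32)
P=(loc(wray(p,.054,s))).astype(np.float32)
w,v=np.linalg.eigh(np.cov((P-P.mean(0)).T));print('wing ang',np.degrees(np.arctan2(v[1,1],v[0,1]))%180,'ctr',P.mean(0),'ext',P.min(0),P.max(0))
k=(np.abs(P[:,1]-P[:,1].mean())>14);w,v=np.linalg.eigh(np.cov((P[k]-P[k].mean(0)).T));print('wings only',k.sum(),np.degrees(np.arctan2(v[1,1],v[0,1]))%180)
b=cv2.cvtColor(im,cv2.COLOR_RGB2BGR)[60:340,120:440];cv2.imwrite('pics/fin.png',(255*(cv2.resize(b,None,fx=2,fy=2)/255.)**.6).astype('uint8'))
E
```

```text
t: 17.62
eef_pos: [0.4534, 0.1674, 0.1303]
ee_rot: [3.139, 0.002, 2.846]
force: [0.4, 0.5, -0.4]
width: 0.0876
gripper_force: 0.0
tcp [[-9.7 33.5]] 0.1303 t 17.62 [ 0.4  0.5 -0.4]
0 6 6.0 | 15 5 6.0 | 30 7 7.0 | 45 6 7.0 | 60 9 8.0 | 75 10 9.0 | 90 100 33.0 | 105 5 13.0 | 120 1 9.0 | 135 8 10.0 | 150 12 11.0 | 165 13 11.0 | 180 12 11.0 | 195 11 11.0 | 210 6 10.0 | 225 4 9.0 | 255 11 16.0 | 270 80 33.0 | 285 7 8.0 | 300 6 6.0 | 315 5 6.0 | 330 5 6.0 | 345 5 6.0 | 
wing ang 88.65257065375614 ctr [-0.1052635  5.720788 ] ext [ -9.7 -30.7] [ 7.7 36.2]
wings only 145 89.05776608378454
```

View pics/fin.png

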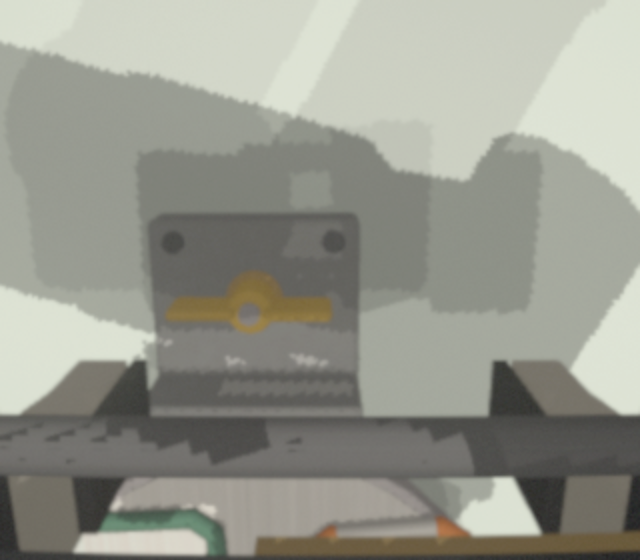

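The final view shows the wings running level from (168,310) to (330,310), parallel to the bracket's wall. They measure 89° ± 1°, and the stop was felt. The robot is clear, so I hand the job in.

```bash
python3 -c "
from station import arm
print(arm.job_done())"
```

```text
the job is handed in; nothing more can be done
None
```

I tightened the wing screw clockwise in three fingertip strokes until it stopped dead, wings parallel to the wall (measured 89° of 90°), pressing about 12 N at the stop. I then withdrew the arm and handed the job in at about 18 s; no verdict was returned, and I did not re-measure the platter or the other objects afterwards.

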